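# Put two fired tea services together on their display stands

## Task

Put the freshly fired tea ware together for the display case: stand the tall mug upright in the middle of the larger wooden stand, then seat its infuser fully home in it, then set the larger lid flat on the infuser. The small cup goes upright in the middle of the smaller stand, with the smaller lid seated flat on it. It is fragile porcelain, so set every piece down gently instead of dropping it, and leave the painter's colour dish, brush pot and glaze jar where they are.

Things in the scene. Friction and masses are not known exactly. Their poses are not given: they have to be found in the camera images.
- large_stand: The larger display stand: a low turned disc of dark brown wood, 96 mm across and 18 mm high with a flat top, fixed to the table. Origin at the centre of its underside, z up.
- small_stand: The smaller display stand: a waisted turned pedestal of dark brown wood, 70 mm across its flat top and 36 mm high, fixed to the table. Origin at the centre of its underside, z up.
- mug: Tall white porcelain mug, blue bands and dots, upright: 66 mm across, 58 inside, 90 high, 0.26 kg, straight-walled from 6 mm up (foot 58 mm across, inner floor 6 mm up). One loop handle on its own +y side, reaching 63 mm from the axis, 20 to 74 mm high. Origin: centre of underside, z up.
- infuser: Mug's white porcelain strainer, upright: basket 50 mm across, 54 deep (44 across at its base); seating flange 66 across, 54 to 58 mm up; plain upright collar 58 across (52 inside), 58 to 74 mm up, to hold it by. 0.10 kg. The basket drops into the mug until the flange rests on the rim, origin then 36 mm above the mug's. Origin: centre of underside, z up.
- large_lid: Larger white porcelain lid, for the infuser's collar: domed, 67 mm across, right way up on its spigot (42 mm across, 7 high; it drops into the collar until the plate rests on the collar's top, origin 67 mm above the infuser's). Upright round knob 18 mm across, 18.5 to 35 mm up. 0.075 kg. Origin: centre of the spigot's underside, z up.
- small_cup: The small white porcelain cup without a handle, standing upright: 52 mm across outside, 44 mm inside, 56 mm high, straight-walled from 18 mm up, rounded in to a foot 38 mm across. About 0.13 kg. Origin at the centre of its underside, z up.
- small_lid: Smaller white porcelain lid, for the small cup: nearly flat, 52 mm across, right way up on its spigot (32 mm across, 6 high; it drops into the cup until the plate rests on the rim, origin 50 mm above the cup's). Upright round knob 14 mm across, 12.5 to 27.5 mm up. 0.035 kg. Origin: centre of the spigot's underside, z up.
- colour_dish: Bystander: low open white dish of blue colour, 80 mm across, 20 mm high. Origin at the centre of its underside.
- brush_pot: Bystander: reddish clay pot, 72 mm across and 75 mm high, with brushes in it that stand up to 190 mm high, within 40 mm of its axis. Origin at the centre of its underside.
- glaze_jar: Bystander: small glass jar with a black lid, 54 mm across, 65 mm high. Origin at the centre of its underside.

How it is judged:
By the outcome, as a careful person would: the job done as asked, in the order asked, and still so for the second after the job is handed in, with the robot touching nothing.
It also fails if it takes over 141 s, if anything falls off the work surface, if the arm or the gripper's body presses on something with over 40 N, if the wrist force passes 120 N, or if a joint passes its speed limit or range.

## Robot

A 7-joint arm with a two-finger parallel gripper is mounted at the origin on the work surface. World frame = base frame: x ahead of the robot, y to its left, z up, the work surface at z = 0. Lengths are in mm, angles in rad, forces in N, time in s.
With the tool pointing down it reaches from about 400 to 875 mm from the base axis. Payload 19.3 kg.
Tool frame: the origin (TCP) lies midway between the tips of the shut fingers; the grasp point (between the pads) lies 19 mm behind it (robot.hold_point_z is the distance from the TCP to the grasp point, in mm); x points along the fingers, z is the direction in which the jaws open and shut, and the axes are right-handed (so a half turn about x gives the same grasp; the last joint's range is limited). The gripper opens to 85 mm and grips with 20 to 120 N. Pads are 22 mm wide; open, the fingers measure 114 mm over their backs; the gripper's body (76 mm by 85 mm) begins 54 mm behind the grasp point. The pads swing forward as they close: fully open they stand 13 mm farther back than shut.
Start: joints at [-1.208, 0.521, -0.036, 1.599, 0.021, 1.021, -0.113], TCP at [262.151, 567.355, 231.291] pointing down, gripper open.
Joint ranges: [-2.91, 2.91], [-0.3, 2.13], [-1.5, 1.42], [0.17, 2.43], [-1.26, 4.41], [0.16, 1.93], [-2.52, 2.52]. Speed limits (rad/s): [1.89, 1.89, 2.39, 2.39, 3.01, 3.01, 3.01].

## Interface

Orientations are given as [roll, pitch, yaw] about the fixed x, y, z axes, in that order (R = Rz(yaw) Ry(pitch) Rx(roll)).
In Python, from workcell import robot gives the robot as it stands.
- The arm moves only by the tool drive_tool, never from a script. Its argument "rows" is a list of rows, each an object of numbers: "gripper": the closure, from 0 (fully open) to 1 (shut); "x", "y", "z": the shift along the tool's x, y, z in units of 60 mm (1.0 is 60 mm); "twist": the turn about the tool's x in units of 45 degrees (1.0 is 45 degrees). In form: [{"gripper": .., "x": .., "y": .., "z": .., "twist": ..}, ...]. A call has 1 to 5 rows; each row shifts and turns the commanded pose from where the row before left it, along the tool's axes as they then stand; what a row does not reach is not made up. A row lasts 1/8 s, in which the tool goes at most 62.5 mm and 10.7 degrees, less where a joint would pass 70% of its speed; a pose out of reach is approached as far as the arm can. A call with a number of a shift or a turn outside -1 to 1 is refused whole. A call with a gripper value outside its range is refused whole. The fingers move at their own pace and stop on an object; "newtons" is the grip in N (left out, the last holds). Time passes only in rows, so rows that do not move let the fingers close. It gives the time, the measured TCP pose, the force and the opening at its end, in the units of the state.
- robot.get_state(): the state, without advancing time (a new reading comes with each control period).
- robot.read_camera(name): name is "scene" or "top" or "wrist"; returns a dict with "pixels" (420x560x3 uint8, red, green, blue), "fx", "fy", "cx", "cy" (pixels), "R" (3x3) and "t" (3): a world point X has camera coordinates R X + t; the wrist camera has in their place "T_tool_cam" (4x4, takes a point from camera to tool coordinates, whose origin is the TCP and whose axes are the tool frame's). Camera axes: x right, y down, z forward; pixel columns grow to the right and rows downward; lengths in mm; the calibration is good to about 2 mm. A picture is of the moment at which its call begins: read the wrist's pose just before it. There is no depth.
- robot.sign_off(): hands the job in, once; it reports no verdict.
Trained networks look in a picture, given as the dict that the camera call returned (one of the last four; its "shot" number tells which), for a name from the list of things; names that differ only in an ending like _2 or _b are one class to them, and where a whole thing is asked for, a point or a joint stands for the part that bears it (a point fixed in the world has none). Each returns a list of dicts, best first, with "p" (0 to 1); they miss things now and then, are a little off and sometimes report something else, mostly with a low value. They report only what shows in the picture. A call takes as long as a camera call.
- robot.silhouettes(thing, picture): "region" (420x560 bool, what is visible of it) and "extent" ([left, top, width, height] in pixels, round what is visible of it).
The state is a dict: "t": time; "joint_positions": joint angles; "qvel": joint speeds; "effort": joint torques, N m; "position": TCP position; "orientation": TCP orientation; "contact_force": force on the tool from outside, world axes, zero at the start; "torque": the same for the moment, N m; "finger_gap": finger opening in mm.
Only numpy, scipy, OpenCV 4.12 (cv2) and the standard library are available. Lean on these libraries where they do the work, as an engineer would, in place of code of your own. Each camera call takes 0.05 s, during which the arm holds its last target. There are 200 camera calls.

## Working session

There is one attempt and no reset: what is moved stays moved. The work goes in short steps, Python scripts to look and compute and a tool call to move; the robot and the scene stay as the last step left them, time stands still between calls to the robot, and variables do not carry over. Pictures are saved under pics/ and viewed, about 12 in all and at most 16, crops included, and the job is handed in when it is done.

Besides the shell and the picture viewer there is one more tool, called after "Emit:" as name([rows], argument=value, ...), one row to a line, values as JSON. drive_tool: Moves the arm, as the interface text tells. Shifts and turns lie within -1 to 1; 1 stands for 60 mm of shift or 45 degrees of turn. Its arguments: {"type":"object","properties":{"rows":{"type":"array"},"newtons":{"type":"number"}},"required":["rows"]}

```bash
mkdir -p pics; ls
cat > h.py <<'E'
import numpy as np, cv2
from scipy.spatial.transform import Rotation as Ro
from workcell import robot
def save(p,n): cv2.imwrite(f'pics/{n}.png', p['pixels'][:,:,::-1])
def cam(p,st=None):
    "returns R,t world->cam"
    if 'R' in p: return np.array(p['R']),np.array(p['t'])
    T=np.eye(4);T[:3,:3]=Ro.from_euler('xyz',st['orientation']).as_matrix();T[:3,3]=st['position']
    W=np.linalg.inv(T@np.array(p['T_tool_cam']));return W[:3,:3],W[:3,3]
def ray(p,uv,z,st=None):
    R,t=cam(p,st);d=R.T@np.array([(uv[0]-p['cx'])/p['fx'],(uv[1]-p['cy'])/p['fy'],1]);c=-R.T@t
    return c+d*(z-c[2])/d[2]
def proj(p,X,st=None):
    R,t=cam(p,st);q=R@np.asarray(X,float)+t
    return np.array([p['fx']*q[0]/q[2]+p['cx'],p['fy']*q[1]/q[2]+p['cy']])
E
python3 - <<'E'
from h import *
s=robot.get_state();print(s)
N="large_stand small_stand mug infuser large_lid small_cup small_lid colour_dish brush_pot glaze_jar".split()
for c in ("scene","top"):
    p=robot.read_camera(c);save(p,c+'0')
    R,t=cam(p);print(c,-R.T@t,R[2])
    for n in N:
        for d in robot.silhouettes(n,p)[:2]:
            e=d['extent'];ys,xs=np.nonzero(d['region']);print(n,round(d['p'],2),e,ray(p,(xs.mean(),ys.mean()),20)[:2].round())
E
```

```text
pics
{'t': 0.0, 'joint_positions': array([-1.20819783,  0.52202172, -0.03633919,  1.60000769,  0.02121351,
        1.02110406, -0.11280083]), 'qvel': array([ 9.52715479e-04,  8.92353629e-04,  5.97055016e-04,  1.49487565e-03,
       -7.72980614e-05, -4.70993704e-05,  4.17762350e-04]), 'effort': array([ 8.01547540e-04, -9.27132583e+01,  1.98044367e+00, -3.69932699e+01,
        1.78009114e-02,  8.31580139e-03, -5.08294505e-06]), 'position': array([262.02067556, 567.04693505, 230.72091761]), 'orientation': array([-3.06487363,  1.56964099, -1.92686932]), 'contact_force': array([-0.20014224,  0.22772759, -0.25248219]), 'torque': array([-0.00232546,  0.02913024,  0.01656711]), 'finger_gap': 85.46642976998811}
scene [1231.43893879 -581.97928957  857.06554826] [-0.53012594  0.4983368  -0.68602254]
large_stand 0.72 [195.5, 237.0, 36.3, 28.2] [ 614. -221.]
large_stand 0.67 [312.7, 178.6, 21.5, 17.1] [652. 177.]
small_stand 0.97 [311.4, 176.2, 25.3, 23.1] [652. 176.]
mug 0.71 [288.5, 124.2, 19.5, 29.8] [408. 321.]
infuser 0.8 [203.9, 194.5, 25.0, 26.9] [ 490. -112.]
large_lid 0.52 [247.6, 178.2,
[... 286 characters left out ...]
600. -454.]
brush_pot 0.22 [289.3, 123.0, 19.6, 29.5] [407. 324.]
top [ 529.40425888   -3.58611524 1033.47514038] [ 0.09187677  0.01399412 -0.99567205]
large_stand 0.72 [341.2, 189.6, 38.7, 40.7] [ 601. -211.]
small_stand 0.93 [200.6, 180.7, 23.7, 27.4] [648. 182.]
small_stand 0.63 [276.8, 196.0, 20.5, 16.5] [623. -14.]
mug 0.75 [140.5, 265.7, 39.5, 30.7] [426. 310.]
infuser 0.89 [314.7, 234.3, 28.2, 28.4] [ 508. -127.]
large_lid 0.94 [246.2, 249.2, 26.4, 24.1] [474.  56.]
colour_dish 0.66 [269.1, 143.5, 28.9, 26.3] [750.  -3.]
colour_dish 0.34 [344.3, 190.9, 35.3, 40.1] [ 601. -212.]
brush_pot 0.71 [437.5, 180.5, 58.5, 34.5] [ 627. -473.]
glaze_jar 0.79 [88.1, 199.6, 29.8, 18.6] [617. 467.]
```

Run:
```python
import cv2
a=cv2.imread('pics/top0.png')[110:320,60:520];cv2.imwrite('pics/top0b.png',cv2.resize(a,(800,365),interpolation=cv2.INTER_CUBIC))
a=cv2.imread('pics/scene0.png')[90:340,80:400];cv2.imwrite('pics/scene0b.png',cv2.resize(a,(768,600),interpolation=cv2.INTER_CUBIC))
```

```text
(no output)
```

View pics/top0b.png

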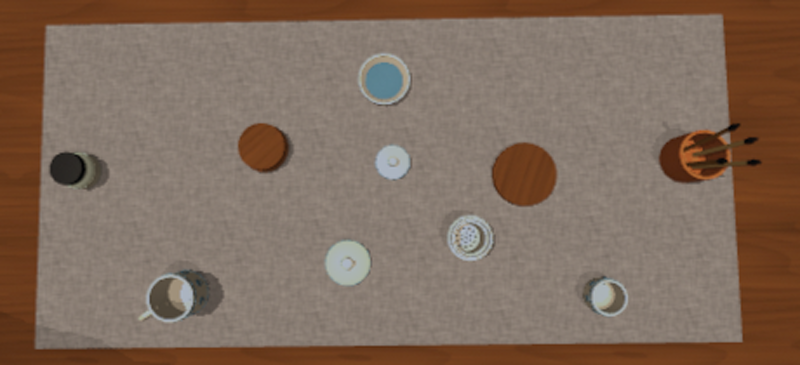

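View pics/scene0b.png

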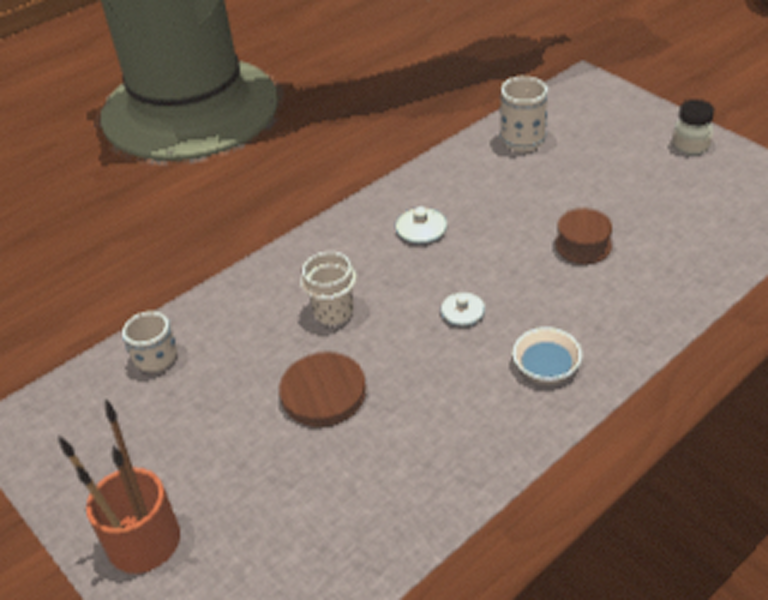

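Run:
```python
from h import *
p=robot.read_camera('top');s=robot.get_state()
for n,u,v,z in [('mug',157.8,281.4,90),('handle',143.4,291.7,50),('inf',330.3,246.9,74),('llid',260.1,261.5,12),('cup',409.6,280.8,56),('slid',286,203.2,8),('lst',361.3,210.1,18),('sst',210.7,194.5,36),('dish',281.4,155.4,20),('jar',98.5,206.6,65),('pot',464,199.7,75)]:
    print(n,ray(p,(u,v),z).round())
w=robot.read_camera('wrist');print(w['fx'],p['fx'],np.round(w['T_tool_cam'],3).tolist())
print(Ro.from_euler('xyz',s['orientation']).as_matrix().round(3))
```

```text
mug [431. 297.  90.]
handle [402. 346.  50.]
inf [ 509. -122.   74.]
llid [472.  54.  12.]
cup [ 423. -317.   56.]
slid [624. -15.   8.]
lst [ 602. -212.   18.]
sst [646. 180.  36.]
dish [750.  -5.  20.]
jar [616. 458.  65.]
pot [ 621. -453.   75.]
362.2802789292346 388.0462701960709 [[-0.0, -0.315, 0.949, -142.259], [0.001, -0.949, -0.315, 82.77], [1.0, 0.001, 0.001, 0.011], [0.0, 0.0, 0.0, 1.0]]
[[-0.    -0.908  0.419]
 [ 0.     0.419  0.908]
 [-1.     0.    -0.   ]]
```

Emit:
drive_tool([
  {"gripper":0,"x":0.1,"y":-0.74,"z":-0.484},
  {"gripper":0,"x":0.1,"y":-0.74,"z":-0.484},
  {"gripper":0,"x":0.1,"y":-0.74,"z":-0.484},
  {"gripper":0,"x":0.1,"y":-0.74,"z":-0.484},
  {"gripper":0,"x":0.1,"y":-0.74,"z":-0.484},
])

```text
validation failed for argument at $.ro...
```

Emit:
drive_tool([
  {"gripper":0,"y":-0.74,"z":-0.484},
  {"gripper":0,"twist":0.192},
  {"gripper":0,"twist":0.192},
  {"gripper":0,"twist":0.192},
  {"gripper":0,"twist":0.192},
])

```text
validation failed for argument at $.ro...
```

Emit:
drive_tool([
  {"gripper":0,"x":0.1,"y":-0.74,"z":-0.484,"twist":0},
  {"gripper":0,"x":0.1,"y":-0.74,"z":-0.484,"twist":0},
  {"gripper":0,"x":0.1,"y":-0.74,"z":-0.484,"twist":0},
  {"gripper":0,"x":0.1,"y":-0.74,"z":-0.484,"twist":0},
  {"gripper":0,"x":0.1,"y":-0.74,"z":-0.484,"twist":0},
])

```text
t: 1.82
position: [403.6, 341.0, 201.3]
orientation: [-0.388, 1.57, 0.75]
contact_force: [0.8, 0.6, -0.0]
finger_gap: 85.5
```

Emit:
drive_tool([
  {"gripper":0,"x":0,"y":-0.74,"z":-0.484,"twist":0},
  {"gripper":0,"x":0,"y":0,"z":0,"twist":0.192},
  {"gripper":0,"x":0,"y":0,"z":0,"twist":0.192},
  {"gripper":0,"x":0,"y":0,"z":0,"twist":0.192},
  {"gripper":0,"x":0,"y":0,"z":0,"twist":0.192},
])

```text
t: 2.45
position: [431.0, 297.5, 201.4]
orientation: [0.351, 1.571, 0.881]
contact_force: [-1.0, 0.1, 0.6]
finger_gap: 85.2
```

```bash
cat >> h.py <<'E'
from scipy.optimize import minimize
PROF=dict(mug=[(0,29),(6,33),(90,33)],infuser=[(0,22),(54,25),(54,33),(58,33),(58,29),(74,29)],
 large_lid=[(0,21),(7,21),(7,33.5),(10,33.5),(18.5,12),(18.5,9),(35,9)],small_cup=[(0,19),(18,26),(56,26)],
 small_lid=[(0,16),(6,16),(6,26),(8,26),(12.5,7),(27.5,7)],large_stand=[(0,48),(18,48)],small_stand=[(0,35),(8,35),(8,28),(28,28),(28,35),(36,35)])
A=np.linspace(0,2*np.pi,48,endpoint=False)
def render(p,name,x,y,z0,st,yaw=None):
    R,t=cam(p,st);im=np.zeros((420,560),np.uint8)
    def hull(P):
        q=np.asarray(P)@R.T+t;uv=np.c_[p['fx']*q[:,0]/q[:,2]+p['cx'],p['fy']*q[:,1]/q[:,2]+p['cy']]
        cv2.fillConvexPoly(im,cv2.convexHull((uv*16).round().astype(np.int32)),255,cv2.LINE_AA,4)
    c=lambda z,r:np.c_[x+r*np.cos(A),y+r*np.sin(A),0*A+z0+z]
    pr=PROF[name]
    for a,b in zip(pr,pr[1:]): hull(np.r_[c(*a),c(*b)])
    if yaw is not None:
        d=np.array([np.cos(yaw),np.sin(yaw),0]);e=np.array([-d[1],d[0],0])
        hull([np.array([x,y,z0+z])+r*d+w*e for r,z in((30,20),(30,74),(55,74),(63,65),(63,30),(55,20)) for w in(-5,5)])
    return im/255.
def fit(p,name,x,y,z0,st=None,yaw=None,region=None):
    if region is None:
        ds=robot.silhouettes(name,p);assert ds,'none'
        g=[(np.hypot(*(np.array(np.nonzero(d['region'])).mean(1)[::-1]-proj(p,(x,y,z0+20),st))),d) for d in ds]
        g=min(g,key=lambda a:a[0]);region=g[1]['region'];print(name,'p',round(g[1]['p'],2),'off px',round(g[0]))
    m=region.astype(float)
    def cost(v):
        r=render(p,name,v[0],v[1],z0,st,v[2]/50 if yaw is not None else None)
        return 1-np.minimum(r,m).sum()/np.maximum(r,m).sum()
    v0=[x,y]+([yaw*50] if yaw is not None else [])
    S=np.array([v0]+[[a+(12 if i==j else 0) for j,a in enumerate(v0)] for i in range(len(v0))])
    o=minimize(cost,v0,method='Nelder-Mead',options=dict(initial_simplex=S,xatol=.05,fatol=1e-4))
    v=o.x.copy()
    if yaw is not None: v[2]/=50
    print(name,v.round(2),'IoU',round(1-o.fun,3));return v,region
def show(p,name,v,z0,st,fn,region=None):
    im=p['pixels'][:,:,::-1].copy()
    k=render(p,name,v[0],v[1],z0,st,v[2] if len(v)>2 else None)
    cs,_=cv2.findContours((k>.5).astype(np.uint8),0,1);cv2.drawContours(im,cs,-1,(0,255,0),1)
    if region is not None:
        cs,_=cv2.findContours(region.astype(np.uint8),0,1);cv2.drawContours(im,cs,-1,(0,0,255),1)
    cv2.imwrite(f'pics/{fn}.png',im)
def plan(x,y,z,ang=None):
    "shift in tool units from now to a TCP target; twist to put tool z at ang deg (mod 180), done after the shift"
    s=robot.get_state();M=Ro.from_euler('xyz',s['orientation']).as_matrix()
    print('now',s['position'].round(1),'jaw ang',np.degrees(np.arctan2(M[1,2],M[0,2])).round(1),'q7',s['joint_positions'][6].round(2),'gap',s['finger_gap'])
    print('mm x,y,z',(M.T@(np.array([x,y,z])-s['position'])).round(1),'units',(M.T@(np.array([x,y,z])-s['position'])/60).round(3))
    if ang is not None:
        d=(np.degrees(np.arctan2(M[1,2],M[0,2]))-ang+90)%180-90;print('twist deg',d.round(1),'units',(d/45).round(3))
E
python3 - <<'E'
from h import *
s=robot.get_state();p=robot.read_camera('wrist')
v,r=fit(p,'mug',431,297,0,s,yaw=2.1);show(p,'mug',v,0,s,'mug1',r)
a=np.degrees(v[2])-90;plan(v[0],v[1],110,a)
for n,x,y in(('large_stand',602,-212),('small_stand',646,180)):
    q=robot.read_camera('top');fit(q,n,x,y,0)
E
```

```text
mug p 0.83 off px 9
mug [430.49 300.59   2.13] IoU 0.944
now [430.9 297.6 201.4] jaw ang 30.5 q7 -0.11 gap 85.51227385915737
mm x,y,z [91.4  2.8  1.2] units [1.523 0.047 0.02 ]
twist deg -1.7 units -0.038
large_stand p 0.78 off px 0
large_stand [ 603.03 -211.43] IoU 0.888
small_stand p 0.87 off px 1
small_stand [647.1  182.46] IoU 0.895
```

View pics/mug1.png

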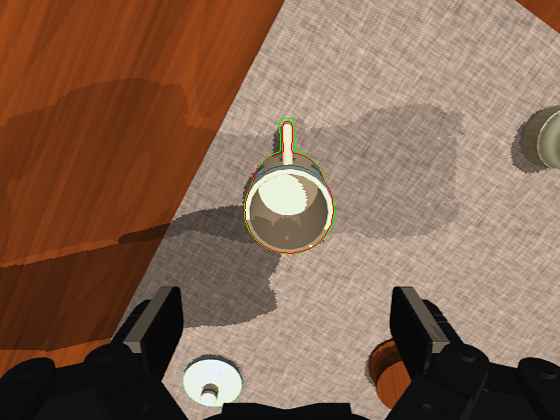

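Emit:
drive_tool([
  {"gripper":0,"x":0.6,"y":0.047,"z":0.02,"twist":-0.038},
  {"gripper":0,"x":0.6,"y":0,"z":0,"twist":0},
  {"gripper":0,"x":0.6,"y":0,"z":0,"twist":0},
  {"gripper":0,"x":0.6,"y":0,"z":0,"twist":0},
  {"gripper":0,"x":0.35,"y":0,"z":0,"twist":0},
])

```text
t: 3.38
position: [430.0, 300.1, 34.7]
orientation: [3.076, 1.569, -2.641]
contact_force: [-0.3, 0.5, -0.5]
finger_gap: 85.5
```

Emit:
drive_tool([
  {"gripper":0.1,"x":0,"y":0,"z":0,"twist":0},
  {"gripper":0.2,"x":0,"y":0,"z":0,"twist":0},
  {"gripper":0.3,"x":0,"y":0,"z":0,"twist":0},
  {"gripper":0.4,"x":0,"y":0,"z":0,"twist":0},
  {"gripper":0.5,"x":0,"y":0,"z":0,"twist":0},
], newtons=35)

```text
t: 4.0
position: [431.0, 300.8, 37.5]
orientation: [0.132, 1.569, 0.697]
contact_force: [-0.8, -1.8, 8.5]
finger_gap: 63.7
```

Emit:
drive_tool([
  {"gripper":1,"x":0,"y":0,"z":0,"twist":0},
  {"gripper":1,"x":0,"y":0,"z":0,"twist":0},
  {"gripper":1,"x":-0.1,"y":0,"z":0,"twist":0},
  {"gripper":1,"x":-0.3,"y":0,"z":0,"twist":0},
  {"gripper":1,"x":-0.4,"y":0,"z":0,"twist":0},
])

```text
t: 4.62
position: [430.4, 300.4, 85.7]
orientation: [-2.978, 1.571, -2.414]
contact_force: [0.5, -0.3, -3.3]
finger_gap: 64.1
```

Emit:
drive_tool([
  {"gripper":1,"x":-0.5,"y":0,"z":0,"twist":0},
  {"gripper":1,"x":-0.5,"y":0,"z":0,"twist":0},
  {"gripper":1,"x":-0.2,"y":0,"z":0,"twist":0},
  {"gripper":1,"x":0,"y":0,"z":0,"twist":0},
])

```text
t: 5.12
position: [430.6, 300.7, 157.0]
orientation: [0.22, 1.569, 0.784]
contact_force: [-0.2, -0.3, -3.5]
finger_gap: 63.9
```

Run:
```python
from h import *
s=robot.get_state();plan(603,-211.4,160);print(s['contact_force'],s['joint_positions'].round(2))
```

```text
now [430.6 300.7 157. ] jaw ang 32.4 q7 -0.07 gap 63.869910037352874
mm x,y,z [  -3.3 -524.8 -128.5] units [-0.056 -8.747 -2.141]
[-0.22073759 -0.29728647 -3.52598063] [-0.83  0.47  0.14  1.94 -0.09  0.74 -0.07]
```

Emit:
drive_tool([
  {"gripper":1,"x":0,"y":-0.5,"z":-0.1,"twist":0},
  {"gripper":1,"x":0,"y":-0.8,"z":-0.17,"twist":0},
  {"gripper":1,"x":0,"y":-0.8,"z":-0.17,"twist":0},
  {"gripper":1,"x":0,"y":-0.8,"z":-0.17,"twist":0},
  {"gripper":1,"x":0,"y":-0.8,"z":-0.17,"twist":0},
])

```text
t: 5.75
position: [509.6, 86.3, 155.2]
orientation: [2.89, 1.569, -2.829]
contact_force: [0.8, -0.9, -3.1]
finger_gap: 64.0
```

Emit:
drive_tool([
  {"gripper":1,"x":0,"y":-0.8,"z":-0.17,"twist":0},
  {"gripper":1,"x":0,"y":-0.8,"z":-0.17,"twist":0},
  {"gripper":1,"x":0,"y":-0.8,"z":-0.17,"twist":0},
  {"gripper":1,"x":0,"y":-0.8,"z":-0.17,"twist":0},
  {"gripper":1,"x":0,"y":-0.8,"z":-0.17,"twist":0},
])

```text
t: 6.38
position: [594.9, -143.5, 154.9]
orientation: [2.378, 1.569, 2.943]
contact_force: [0.8, 0.2, -3.0]
finger_gap: 63.9
```

Emit:
drive_tool([
  {"gripper":1,"x":0,"y":-0.8,"z":-0.17,"twist":0},
  {"gripper":1,"x":0,"y":-0.8,"z":-0.17,"twist":0},
  {"gripper":1,"x":0,"y":-0.6,"z":-0.13,"twist":0},
  {"gripper":1,"x":0,"y":-0.3,"z":0,"twist":0},
  {"gripper":1,"x":0,"y":0,"z":0,"twist":0},
])

```text
t: 7.0
position: [650.9, -285.1, 154.2]
orientation: [2.44, 1.568, 3.003]
contact_force: [0.4, 1.4, -3.6]
finger_gap: 64.0
```

Run:
```python
from h import *
s=robot.get_state();p=robot.read_camera('wrist');save(p,'st1')
v,r=fit(p,'large_stand',603,-211,0,s);show(p,'large_stand',v,0,s,'st1',r)
plan(*v[:2],80)
```

```text
large_stand p 0.97 off px 5
large_stand [ 601.86 -211.03] IoU 0.981
now [ 651.  -283.2  154.9] jaw ang 32.4 q7 1.0 gap 64.05142368238927
mm x,y,z [75.1 87.1 -2.7] units [ 1.251  1.452 -0.046]
```

View pics/st1.png

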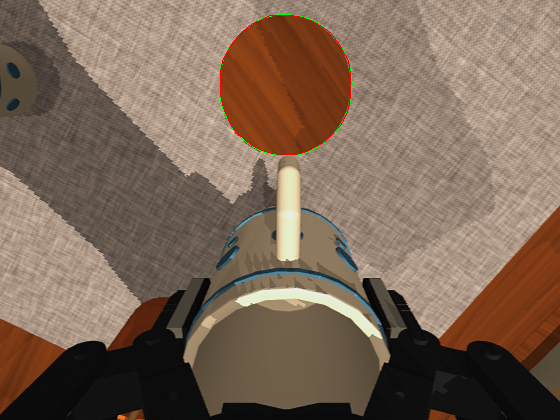

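Emit:
drive_tool([
  {"gripper":1,"x":0,"y":0.5,"z":-0.046,"twist":0},
  {"gripper":1,"x":0,"y":0.6,"z":0,"twist":0},
  {"gripper":1,"x":0.4,"y":0.352,"z":0,"twist":0},
  {"gripper":1,"x":0.5,"y":0,"z":0,"twist":0},
  {"gripper":1,"x":0.4,"y":0,"z":0,"twist":0},
])

```text
t: 7.72
position: [602.1, -210.3, 77.2]
orientation: [1.847, 1.57, 2.413]
contact_force: [0.2, -0.1, -3.2]
finger_gap: 64.1
```

Emit:
drive_tool([
  {"gripper":1,"x":0.15,"y":0,"z":0,"twist":0},
  {"gripper":1,"x":0,"y":0,"z":0,"twist":0},
  {"gripper":1,"x":0,"y":0,"z":0,"twist":0},
])

```text
t: 8.1
position: [603.0, -211.8, 70.2]
orientation: [-0.81, 1.57, -0.245]
contact_force: [0.6, -0.2, -3.5]
finger_gap: 64.0
```

Run:
```python
from h import *
plan(601.9,-211,55);print(robot.get_state()['contact_force'])
```

```text
now [ 603.  -211.8   70.2] jaw ang 32.4 q7 0.93 gap 64.01824719998723
mm x,y,z [15.2  1.3 -0.5] units [ 0.254  0.022 -0.008]
[ 0.58654475 -0.20148348 -3.52420117]
```

Emit:
drive_tool([
  {"gripper":1,"x":0.1,"y":0.02,"z":-0.008,"twist":0},
  {"gripper":1,"x":0.05,"y":0,"z":0,"twist":0},
  {"gripper":1,"x":0.025,"y":0,"z":0,"twist":0},
  {"gripper":1,"x":0,"y":0,"z":0,"twist":0},
  {"gripper":1,"x":0,"y":0,"z":0,"twist":0},
])

```text
t: 8.72
position: [601.6, -211.1, 58.9]
orientation: [-1.136, 1.571, -0.572]
contact_force: [-0.2, 0.7, -3.3]
finger_gap: 63.9
```

Emit:
drive_tool([
  {"gripper":1,"x":0.02,"y":0,"z":0,"twist":0},
  {"gripper":1,"x":0.02,"y":0,"z":0,"twist":0},
  {"gripper":1,"x":0,"y":0,"z":0,"twist":0},
])

```text
t: 9.1
position: [601.4, -211.1, 56.3]
orientation: [2.443, 1.571, 3.008]
contact_force: [0.1, 0.5, -3.1]
finger_gap: 63.6
```

Emit:
drive_tool([
  {"gripper":1,"x":0.015,"y":0,"z":0,"twist":0},
  {"gripper":1,"x":0.015,"y":0,"z":0,"twist":0},
  {"gripper":1,"x":0,"y":0,"z":0,"twist":0},
])

```text
t: 9.48
position: [601.6, -211.2, 55.5]
orientation: [-0.644, 1.57, -0.08]
contact_force: [-6.0, 1.3, 12.4]
finger_gap: 64.2
```

Emit:
drive_tool([
  {"gripper":0.3,"x":0,"y":0,"z":0,"twist":0},
  {"gripper":0.15,"x":0,"y":0,"z":0,"twist":0},
  {"gripper":0,"x":0,"y":0,"z":0,"twist":0},
  {"gripper":0,"x":0,"y":0,"z":0,"twist":0},
  {"gripper":0,"x":-0.1,"y":0,"z":0,"twist":0},
])

```text
t: 10.1
position: [601.3, -211.0, 60.4]
orientation: [2.363, 1.57, 2.927]
contact_force: [-1.0, 0.2, 0.0]
finger_gap: 85.5
```

Emit:
drive_tool([
  {"gripper":0,"x":-0.6,"y":0,"z":0,"twist":0},
  {"gripper":0,"x":-0.8,"y":0,"z":0,"twist":0},
  {"gripper":0,"x":-0.7,"y":0.5,"z":0,"twist":0},
  {"gripper":0,"x":0,"y":0,"z":0,"twist":0},
  {"gripper":0,"x":0,"y":0,"z":0,"twist":0},
])

```text
t: 10.72
position: [585.5, -185.8, 186.7]
orientation: [-1.158, 1.57, -0.593]
contact_force: [0.2, -0.1, -0.6]
finger_gap: 85.2
```

Run:
```python
from h import *
s=robot.get_state();p=robot.read_camera('wrist')
v,r=fit(p,'mug',601.9,-211,18,s,yaw=2.13);show(p,'mug',v,18,s,'mug2',r)
v,r=fit(p,'infuser',509,-122,0,s)
plan(*v[:2],55)
```

```text
mug p 0.93 off px 20
mug [ 601.54 -212.2     2.14] IoU 0.92
infuser p 0.91 off px 8
infuser [ 508.84 -122.41] IoU 0.93
now [ 585.1 -186.1  185.6] jaw ang 32.3 q7 0.88 gap 85.26914342726847
mm x,y,z [130.8  94.5 -30.2] units [ 2.179  1.575 -0.504]
```

View pics/mug2.png

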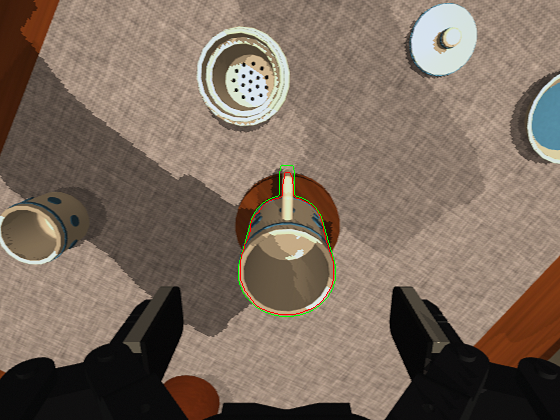

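Emit:
drive_tool([
  {"gripper":0,"x":0,"y":0.5,"z":-0.2,"twist":0},
  {"gripper":0,"x":0,"y":0.7,"z":-0.2,"twist":0},
  {"gripper":0,"x":0,"y":0.375,"z":-0.104,"twist":0},
  {"gripper":0,"x":0,"y":0,"z":0,"twist":0},
  {"gripper":0,"x":0,"y":0,"z":0,"twist":0},
])

```text
t: 11.5
position: [509.8, -122.7, 186.3]
orientation: [-2.624, 1.57, -2.06]
contact_force: [0.5, 0.3, -0.8]
finger_gap: 85.7
```

Run:
```python
from h import *
s=robot.get_state();p=robot.read_camera('wrist')
v,r=fit(p,'infuser',509,-122,0,s);show(p,'infuser',v,0,s,'inf1',r)
plan(*v[:2],56)
```

```text
infuser p 0.95 off px 10
infuser [ 507.75 -121.72] IoU 0.943
now [ 509.8 -122.8  186.3] jaw ang 32.3 q7 0.79 gap 85.48323338315342
mm x,y,z [130.3   2.   -1.1] units [ 2.171  0.034 -0.018]
```

View pics/inf1.png

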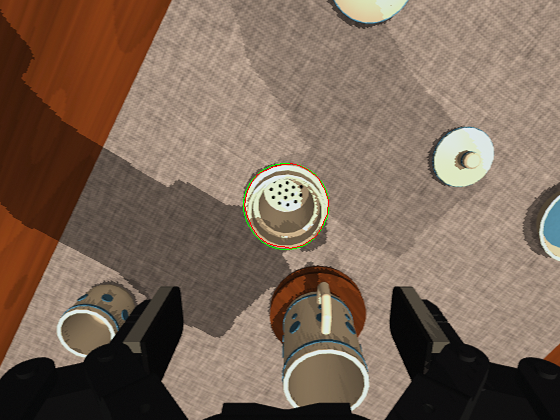

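Emit:
drive_tool([
  {"gripper":0,"x":0.5,"y":0.034,"z":-0.018,"twist":0},
  {"gripper":0,"x":0.7,"y":0,"z":0,"twist":0},
  {"gripper":0,"x":0.6,"y":0,"z":0,"twist":0},
  {"gripper":0,"x":0.35,"y":0,"z":0,"twist":0},
  {"gripper":0,"x":0,"y":0,"z":0,"twist":0},
])

```text
t: 12.22
position: [506.7, -121.3, 56.2]
orientation: [2.531, 1.568, 3.095]
contact_force: [-0.6, 0.3, 0.7]
finger_gap: 85.0
```

Emit:
drive_tool([
  {"gripper":0.1,"x":0,"y":0,"z":0,"twist":0},
  {"gripper":0.2,"x":0,"y":0,"z":0,"twist":0},
  {"gripper":0.3,"x":0,"y":0,"z":0,"twist":0},
  {"gripper":0.4,"x":0,"y":0,"z":0,"twist":0},
  {"gripper":0.6,"x":0,"y":0,"z":0,"twist":0},
], newtons=30)

```text
t: 12.85
position: [507.9, -121.0, 58.3]
orientation: [-0.676, 1.57, -0.112]
contact_force: [-0.3, 0.0, 8.8]
finger_gap: 55.8
```

Emit:
drive_tool([
  {"gripper":1,"x":0,"y":0,"z":0,"twist":0},
  {"gripper":1,"x":0,"y":0,"z":0,"twist":0},
  {"gripper":1,"x":0,"y":0,"z":0,"twist":0},
])

```text
t: 13.22
position: [507.9, -121.0, 58.3]
orientation: [-0.644, 1.57, -0.08]
contact_force: [-0.9, 0.4, 9.4]
finger_gap: 55.9
```

Emit:
drive_tool([
  {"gripper":1,"x":-0.1,"y":0,"z":0,"twist":0},
  {"gripper":1,"x":-0.4,"y":0,"z":0,"twist":0},
  {"gripper":1,"x":-0.6,"y":0,"z":0,"twist":0},
  {"gripper":1,"x":-0.6,"y":0,"z":0,"twist":0},
  {"gripper":1,"x":-0.6,"y":0,"z":0,"twist":0},
])

```text
t: 13.85
position: [507.2, -120.9, 197.2]
orientation: [-0.73, 1.571, -0.165]
contact_force: [0.9, -0.4, -0.6]
finger_gap: 55.6
```

Emit:
drive_tool([
  {"gripper":1,"x":0,"y":0,"z":0,"twist":0},
  {"gripper":1,"x":0,"y":0,"z":0,"twist":0},
])

```text
t: 14.1
position: [507.0, -120.8, 195.3]
orientation: [2.391, 1.57, 2.955]
contact_force: [-0.4, -0.0, -1.5]
finger_gap: 55.4
```

Run:
```python
from h import *
s=robot.get_state();p=robot.read_camera('wrist');P=s['position'];print(P,s['contact_force'])
v,r=fit(p,'infuser',P[0],P[1],P[2]-57.5,s);show(p,'infuser',v,P[2]-57.5,s,'inf2',r)
plan(v[0],v[1],P[2])
plan(601.6,-211.5,P[2])
```

```text
[ 507.03479474 -120.81727036  195.26266525] [-0.43007125 -0.03018145 -1.4868901 ]
infuser p 0.81 off px 35
infuser [ 506.15 -119.99] IoU 0.928
now [ 506.8 -120.8  194.7] jaw ang 32.4 q7 0.78 gap 55.73255977921544
mm x,y,z [-0.6  1.1 -0.1] units [-0.009  0.018 -0.002]
now [ 506.8 -120.8  194.7] jaw ang 32.4 q7 0.78 gap 55.73255977921544
mm x,y,z [  -0.7 -127.3   31.5] units [-0.012 -2.122  0.526]
```

View pics/inf2.png

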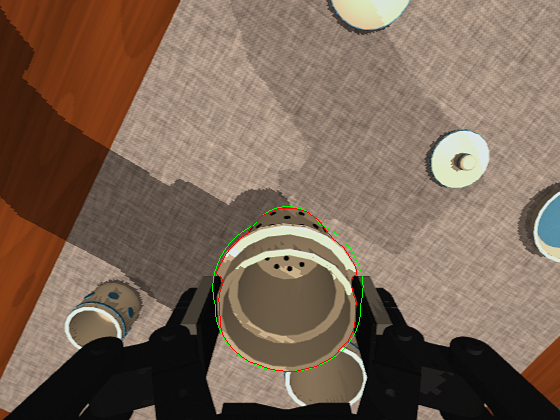

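Emit:
drive_tool([
  {"gripper":1,"x":0,"y":-0.5,"z":0.125,"twist":0},
  {"gripper":1,"x":0,"y":-0.7,"z":0.2,"twist":0},
  {"gripper":1,"x":0,"y":-0.6,"z":0.2,"twist":0},
  {"gripper":1,"x":0,"y":-0.333,"z":0,"twist":0},
  {"gripper":1,"x":0,"y":0,"z":0,"twist":0},
])

```text
t: 14.82
position: [602.1, -213.4, 194.0]
orientation: [2.661, 1.569, -3.059]
contact_force: [-0.2, -0.6, -0.9]
finger_gap: 55.7
```

Emit:
drive_tool([
  {"gripper":1,"x":0,"y":0,"z":0,"twist":0},
  {"gripper":1,"x":0.2,"y":0,"z":0,"twist":0},
  {"gripper":1,"x":0.2,"y":0,"z":0,"twist":0},
  {"gripper":1,"x":0,"y":0,"z":0,"twist":0},
  {"gripper":1,"x":0,"y":0,"z":0,"twist":0},
])

```text
t: 15.45
position: [602.5, -212.2, 171.6]
orientation: [-3.039, 1.571, -2.475]
contact_force: [-0.4, 0.1, 0.1]
finger_gap: 55.3
```

Run:
```python
from h import *
s=robot.get_state();p=robot.read_camera('wrist');save(p,'ins1');print(s['contact_force']);plan(601.1,-212,112)
```

```text
[-0.42050548  0.08932501  0.05940001]
now [ 602.6 -212.2  171.9] jaw ang 32.4 q7 0.92 gap 55.83024632623133
mm x,y,z [59.9  1.  -1.2] units [ 0.998  0.017 -0.019]
```

View pics/ins1.png

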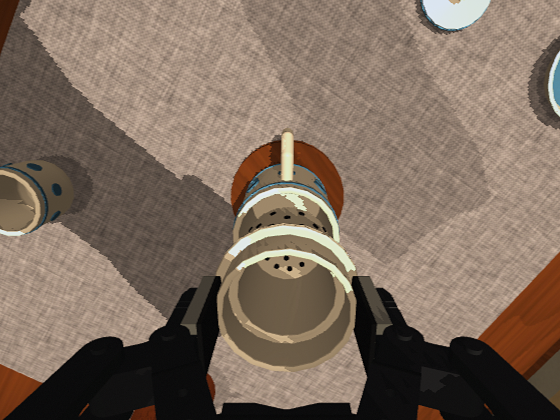

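Emit:
drive_tool([
  {"gripper":1,"x":0.1,"y":0.01,"z":-0.012,"twist":0},
  {"gripper":1,"x":0.1,"y":0,"z":0,"twist":0},
  {"gripper":1,"x":0.1,"y":0,"z":0,"twist":0},
  {"gripper":1,"x":0.1,"y":0,"z":0,"twist":0},
])

```text
t: 16.0
position: [601.5, -212.1, 147.1]
orientation: [2.429, 1.571, 2.993]
contact_force: [-0.3, 0.0, -0.7]
finger_gap: 55.6
```

Emit:
drive_tool([
  {"gripper":1,"x":0.1,"y":0,"z":0,"twist":0},
  {"gripper":1,"x":0.1,"y":0,"z":0,"twist":0},
  {"gripper":1,"x":0.1,"y":0,"z":0,"twist":0},
  {"gripper":1,"x":0.1,"y":0,"z":0,"twist":0},
  {"gripper":1,"x":0,"y":0,"z":0,"twist":0},
])

```text
t: 16.62
position: [601.3, -212.0, 123.1]
orientation: [2.318, 1.57, 2.883]
contact_force: [-0.5, -0.2, -0.7]
finger_gap: 55.7
```

Emit:
drive_tool([
  {"gripper":1,"x":0.06,"y":0,"z":0,"twist":0},
  {"gripper":1,"x":0.05,"y":0,"z":0,"twist":0},
  {"gripper":1,"x":0.03,"y":0,"z":0,"twist":0},
  {"gripper":1,"x":0,"y":0,"z":0,"twist":0},
])

```text
t: 17.12
position: [601.5, -212.1, 115.1]
orientation: [2.625, 1.571, -3.093]
contact_force: [-0.2, -0.8, -0.5]
finger_gap: 55.6
```

Emit:
drive_tool([
  {"gripper":1,"x":0.02,"y":0,"z":0,"twist":0},
  {"gripper":1,"x":0.015,"y":0,"z":0,"twist":0},
  {"gripper":1,"x":0,"y":0,"z":0,"twist":0},
])

```text
t: 17.5
position: [601.5, -212.1, 113.0]
orientation: [2.243, 1.571, 2.807]
contact_force: [-1.1, 0.0, -0.8]
finger_gap: 55.3
```

Emit:
drive_tool([
  {"gripper":1,"x":0.015,"y":0,"z":0,"twist":0},
  {"gripper":1,"x":0.01,"y":0,"z":0,"twist":0},
  {"gripper":1,"x":0,"y":0,"z":0,"twist":0},
])

```text
t: 17.88
position: [601.7, -212.3, 112.4]
orientation: [-0.917, 1.57, -0.352]
contact_force: [-2.9, 0.5, 12.3]
finger_gap: 55.6
```

Run:
```python
from h import *
s=robot.get_state();print(s['position'],s['contact_force'])
```

```text
[ 601.67911846 -212.27681067  112.44362464] [-2.90288528  0.51186955 12.30960807]
```

Emit:
drive_tool([
  {"gripper":0.4,"x":0,"y":0,"z":0,"twist":0},
  {"gripper":0.2,"x":0,"y":0,"z":0,"twist":0},
  {"gripper":0,"x":0,"y":0,"z":0,"twist":0},
  {"gripper":0,"x":0,"y":0,"z":0,"twist":0},
  {"gripper":0,"x":-0.2,"y":0,"z":0,"twist":0},
])

```text
t: 18.5
position: [601.1, -211.9, 123.3]
orientation: [2.331, 1.569, 2.896]
contact_force: [0.2, -0.0, -0.4]
finger_gap: 85.1
```

Emit:
drive_tool([
  {"gripper":0,"x":-0.7,"y":0,"z":0,"twist":0},
  {"gripper":0,"x":-0.4,"y":0.8,"z":0.1,"twist":0},
  {"gripper":0,"x":0,"y":0.8,"z":0.1,"twist":0},
  {"gripper":0,"x":0,"y":0.8,"z":0.1,"twist":0},
  {"gripper":0,"x":0,"y":0.8,"z":0.1,"twist":0},
])

```text
t: 19.12
position: [518.5, -35.7, 190.5]
orientation: [-0.382, 1.57, 0.182]
contact_force: [1.0, 1.5, 0.4]
finger_gap: 85.3
```

Emit:
drive_tool([
  {"gripper":0,"x":0,"y":0.8,"z":0.1,"twist":0},
  {"gripper":0,"x":0,"y":0.6,"z":0.05,"twist":0},
  {"gripper":0,"x":0,"y":0.3,"z":0,"twist":0},
  {"gripper":0,"x":0,"y":0,"z":0,"twist":0},
  {"gripper":0,"x":0,"y":0,"z":0,"twist":0},
])

```text
t: 19.75
position: [472.6, 53.3, 190.0]
orientation: [-0.659, 1.57, -0.095]
contact_force: [0.7, -1.2, 0.7]
finger_gap: 85.2
```

Run:
```python
from h import *
s=robot.get_state();p=robot.read_camera('wrist')
v,r=fit(p,'large_lid',472,54,0,s);show(p,'large_lid',v,0,s,'ll1',r)
plan(*v[:2],22)
```

```text
large_lid p 0.85 off px 7
large_lid [472.59  57.52] IoU 0.978
now [472.5  53.1 189.8] jaw ang 32.3 q7 0.41 gap 85.66727592424478
mm x,y,z [167.8   3.7   2.4] units [2.796 0.062 0.04 ]
```

View pics/ll1.png

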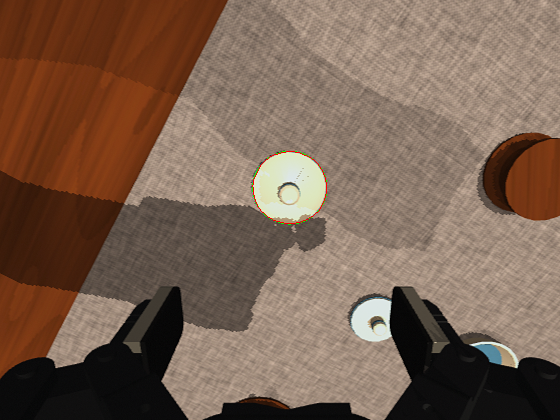

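Emit:
drive_tool([
  {"gripper":0,"x":0.6,"y":0.062,"z":0.04,"twist":0},
  {"gripper":0.2,"x":0.8,"y":0,"z":0,"twist":0},
  {"gripper":0.4,"x":0.8,"y":0,"z":0,"twist":0},
  {"gripper":0.5,"x":0.5,"y":0,"z":0,"twist":0},
  {"gripper":0.5,"x":0.07,"y":0,"z":0,"twist":0},
])

```text
t: 20.48
position: [471.3, 57.5, 21.9]
orientation: [2.863, 1.568, -2.857]
contact_force: [0.4, -0.1, 0.6]
finger_gap: 42.5
```

Emit:
drive_tool([
  {"gripper":0.6,"x":0,"y":0,"z":0,"twist":0},
  {"gripper":0.7,"x":0,"y":0,"z":0,"twist":0},
  {"gripper":0.8,"x":0,"y":0,"z":0,"twist":0},
  {"gripper":0.9,"x":0,"y":0,"z":0,"twist":0},
  {"gripper":1,"x":0,"y":0,"z":0,"twist":0},
], newtons=30)

```text
t: 21.1
position: [472.7, 58.4, 24.5]
orientation: [-0.35, 1.569, 0.215]
contact_force: [-1.9, -0.7, 16.8]
finger_gap: 15.9
```

Emit:
drive_tool([
  {"gripper":1,"x":0,"y":0,"z":0,"twist":0},
  {"gripper":1,"x":0,"y":0,"z":0,"twist":0},
  {"gripper":1,"x":0,"y":0,"z":0,"twist":0},
])

```text
t: 21.48
position: [472.7, 58.4, 24.5]
orientation: [-0.357, 1.569, 0.207]
contact_force: [-3.0, -1.1, 15.6]
finger_gap: 16.0
```

Emit:
drive_tool([
  {"gripper":1,"x":-0.1,"y":0,"z":0,"twist":0},
  {"gripper":1,"x":-0.5,"y":0,"z":0,"twist":0},
  {"gripper":1,"x":-0.8,"y":0,"z":0,"twist":0},
  {"gripper":1,"x":-0.8,"y":0,"z":0,"twist":0},
  {"gripper":1,"x":-0.7,"y":0,"z":0,"twist":0},
])

```text
t: 22.1
position: [472.1, 58.4, 199.8]
orientation: [-0.213, 1.569, 0.351]
contact_force: [-0.3, 1.1, -0.8]
finger_gap: 16.0
```

Emit:
drive_tool([
  {"gripper":1,"x":0,"y":0,"z":0,"twist":0},
  {"gripper":1,"x":0,"y":0,"z":0,"twist":0},
])

```text
t: 22.35
position: [471.8, 58.4, 197.3]
orientation: [0.857, 1.571, 1.422]
contact_force: [-0.3, -0.6, -1.5]
finger_gap: 15.8
```

Run:
```python
from h import *
s=robot.get_state();p=robot.read_camera('wrist');P=s['position'];print(P,s['contact_force'])
try:
    v,r=fit(p,'large_lid',P[0],P[1],P[2]-24.5,s);show(p,'large_lid',v,P[2]-24.5,s,'ll2',r);plan(v[0],v[1],P[2])
except AssertionError: save(p,'ll2')
plan(601.6,-212.2,200)
```

```text
[471.81355513  58.43825404 197.33703837] [-0.34100025 -0.63270249 -1.50274563]
large_lid p 0.83 off px 24
large_lid [471.36  57.61] IoU 0.734
now [471.6  58.3 196.6] jaw ang 32.4 q7 0.4 gap 15.707608667580898
mm x,y,z [-0.7 -0.5 -0.6] units [-0.012 -0.008 -0.009]
now [471.6  58.3 196.6] jaw ang 32.4 q7 0.4 gap 15.707608667580898
mm x,y,z [  -3.5 -298.1  -34.9] units [-0.058 -4.968 -0.582]
```

View pics/ll2.png

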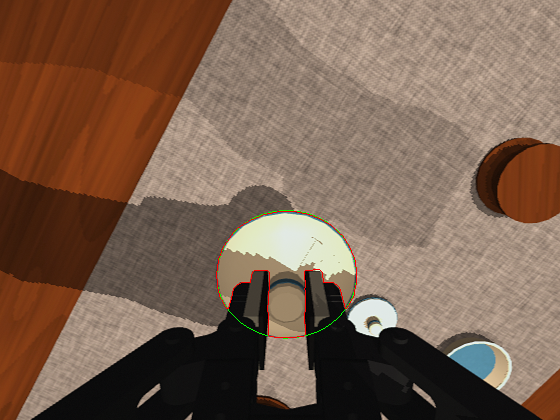

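Emit:
drive_tool([
  {"gripper":1,"x":0,"y":-0.5,"z":-0.06,"twist":0},
  {"gripper":1,"x":0,"y":-0.8,"z":-0.1,"twist":0},
  {"gripper":1,"x":0,"y":-0.8,"z":-0.1,"twist":0},
  {"gripper":1,"x":0,"y":-0.8,"z":-0.1,"twist":0},
  {"gripper":1,"x":0,"y":-0.8,"z":-0.1,"twist":0},
])

```text
t: 23.08
position: [567.7, -145.3, 196.2]
orientation: [2.454, 1.569, 3.019]
contact_force: [1.1, 1.8, -1.0]
finger_gap: 15.9
```

Emit:
drive_tool([
  {"gripper":1,"x":0,"y":-0.7,"z":-0.08,"twist":0},
  {"gripper":1,"x":0,"y":-0.4,"z":-0.03,"twist":0},
  {"gripper":1,"x":0,"y":-0.15,"z":0,"twist":0},
  {"gripper":1,"x":0,"y":0,"z":0,"twist":0},
  {"gripper":1,"x":0,"y":0,"z":0,"twist":0},
])

```text
t: 23.7
position: [601.9, -209.6, 197.2]
orientation: [1.744, 1.57, 2.31]
contact_force: [0.0, 0.5, -1.3]
finger_gap: 16.1
```

Run:
```python
from h import *
plan(601.6,-211.8,145)
```

```text
now [ 601.9 -209.6  197.2] jaw ang 32.4 q7 0.93 gap 16.072056490737
mm x,y,z [52.2 -1.7 -1.4] units [ 0.87  -0.029 -0.024]
```

Lower 52 mm, fine steps at the end.

Emit:
drive_tool([
  {"gripper":1,"x":0.2,"y":-0.029,"z":-0.024,"twist":0},
  {"gripper":1,"x":0.2,"y":0,"z":0,"twist":0},
  {"gripper":1,"x":0.15,"y":0,"z":0,"twist":0},
  {"gripper":1,"x":0.1,"y":0,"z":0,"twist":0},
  {"gripper":1,"x":0,"y":0,"z":0,"twist":0},
])

```text
t: 24.32
position: [601.7, -213.0, 157.9]
orientation: [2.375, 1.57, 2.939]
contact_force: [1.4, -0.1, -0.7]
finger_gap: 15.8
```

Emit:
drive_tool([
  {"gripper":1,"x":0.05,"y":0,"z":0,"twist":0},
  {"gripper":1,"x":0.05,"y":0,"z":0,"twist":0},
  {"gripper":1,"x":0.03,"y":0,"z":0,"twist":0},
  {"gripper":1,"x":0,"y":0,"z":0,"twist":0},
])

```text
t: 24.82
position: [601.8, -213.1, 150.5]
orientation: [2.62, 1.571, -3.098]
contact_force: [0.0, -0.1, -0.2]
finger_gap: 16.0
```

Emit:
drive_tool([
  {"gripper":1,"x":0.02,"y":0,"z":0,"twist":0},
  {"gripper":1,"x":0.015,"y":0,"z":0,"twist":0},
  {"gripper":1,"x":0,"y":0,"z":0,"twist":0},
])

```text
t: 25.2
position: [601.8, -213.0, 148.4]
orientation: [2.672, 1.571, -3.047]
contact_force: [-0.2, 1.0, -0.8]
finger_gap: 15.6
```

Emit:
drive_tool([
  {"gripper":1,"x":0.02,"y":0.015,"z":0,"twist":0},
  {"gripper":1,"x":0.015,"y":0,"z":0,"twist":0},
  {"gripper":1,"x":0,"y":0,"z":0,"twist":0},
])

```text
t: 25.58
position: [601.4, -212.3, 146.3]
orientation: [2.365, 1.571, 2.93]
contact_force: [-0.1, 0.7, -0.5]
finger_gap: 15.5
```

Emit:
drive_tool([
  {"gripper":1,"x":0.012,"y":0,"z":0,"twist":0},
  {"gripper":1,"x":0,"y":0,"z":0,"twist":0},
])

```text
t: 25.82
position: [601.4, -212.3, 145.7]
orientation: [-1.586, 1.571, -1.021]
contact_force: [-1.0, 0.2, 0.0]
finger_gap: 15.7
```

Emit:
drive_tool([
  {"gripper":1,"x":0.012,"y":0,"z":0,"twist":0},
  {"gripper":1,"x":0,"y":0,"z":0,"twist":0},
])

```text
t: 26.08
position: [601.7, -212.5, 145.7]
orientation: [-0.84, 1.57, -0.275]
contact_force: [-2.0, 1.1, 8.1]
finger_gap: 16.0
```

Emit:
drive_tool([
  {"gripper":0.75,"x":0,"y":0,"z":0,"twist":0},
  {"gripper":0.6,"x":0,"y":0,"z":0,"twist":0},
  {"gripper":0.5,"x":0,"y":0,"z":0,"twist":0},
  {"gripper":0.5,"x":-0.1,"y":0,"z":0,"twist":0},
  {"gripper":0.3,"x":-0.5,"y":0,"z":0,"twist":0},
])

```text
t: 26.7
position: [600.6, -212.0, 180.3]
orientation: [2.348, 1.568, 2.913]
contact_force: [0.2, -0.1, -0.2]
finger_gap: 59.0
```

Emit:
drive_tool([
  {"gripper":0,"x":-0.3,"y":0,"z":-0.6,"twist":0},
  {"gripper":0,"x":0,"y":0,"z":-0.8,"twist":0},
  {"gripper":0,"x":0,"y":0.1,"z":-0.8,"twist":0},
  {"gripper":0,"x":0,"y":0.05,"z":-0.8,"twist":0},
  {"gripper":0,"x":0.2,"y":0,"z":-0.45,"twist":0},
])

```text
t: 27.32
position: [420.0, -316.9, 188.1]
orientation: [-1.196, 1.569, -0.633]
contact_force: [0.8, -0.3, -0.0]
finger_gap: 85.5
```

Emit:
drive_tool([
  {"gripper":0,"x":0,"y":0,"z":0,"twist":0},
  {"gripper":0,"x":0,"y":0,"z":0,"twist":0},
])

```text
t: 27.58
position: [422.4, -315.2, 187.4]
orientation: [-0.648, 1.57, -0.083]
contact_force: [-0.8, -0.2, 0.6]
finger_gap: 85.0
```

Run:
```python
from h import *
s=robot.get_state();p=robot.read_camera('wrist')
v,r=fit(p,'small_cup',423,-317,0,s);show(p,'small_cup',v,0,s,'cup1',r)
plan(*v[:2],24);print(s['joint_positions'].round(2))
p=robot.read_camera('scene');fit(p,'large_lid',601.5,-212,121);cv2.imwrite('pics/sc1.png',cv2.resize(p['pixels'][190:290,150:270,::-1],None,fx=5,fy=5,interpolation=2))
a=cv2.imread('pics/cup1.png');b=cv2.imread('pics/sc1.png');b=cv2.resize(b,(240,200));a[:200,320:]=b;cv2.imwrite('pics/cup1c.png',a)
```

```text
small_cup p 0.79 off px 6
small_cup [ 421.08 -316.89] IoU 0.944
now [ 422.6 -315.   187.2] jaw ang 32.4 q7 1.23 gap 85.39064105697311
mm x,y,z [163.2  -0.7  -2.4] units [ 2.721 -0.012 -0.04 ]
[ 0.35  0.43  0.24  1.91 -0.14  0.81  1.23]
large_lid p 0.74 off px 5
large_lid [ 603.26 -214.64] IoU 0.812
```

View pics/cup1c.png

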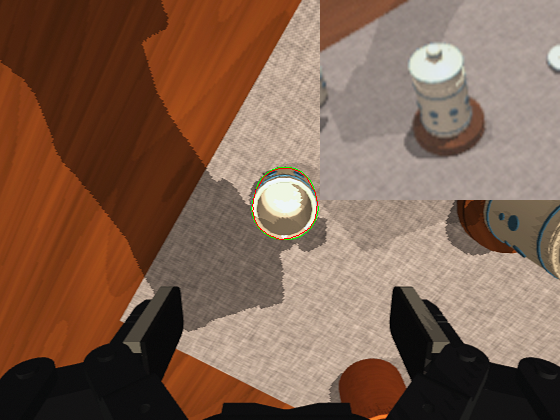

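Emit:
drive_tool([
  {"gripper":0,"x":0.6,"y":-0.012,"z":-0.04,"twist":0},
  {"gripper":0,"x":0.8,"y":0,"z":0,"twist":0},
  {"gripper":0,"x":0.8,"y":0,"z":0,"twist":0},
  {"gripper":0,"x":0.5,"y":0,"z":0,"twist":0},
  {"gripper":0,"x":0.08,"y":0,"z":0,"twist":0},
])

```text
t: 28.4
position: [419.5, -316.6, 18.7]
orientation: [2.013, 1.568, 2.578]
contact_force: [0.2, -0.9, -0.1]
finger_gap: 85.3
```

Emit:
drive_tool([
  {"gripper":0.1,"x":0,"y":0,"z":0,"twist":0},
  {"gripper":0.2,"x":0,"y":0,"z":0,"twist":0},
  {"gripper":0.3,"x":0,"y":0,"z":0,"twist":0},
  {"gripper":0.4,"x":0,"y":0,"z":0,"twist":0},
  {"gripper":0.5,"x":0,"y":0,"z":0,"twist":0},
], newtons=30)

```text
t: 29.02
position: [420.5, -317.5, 20.9]
orientation: [-0.891, 1.57, -0.326]
contact_force: [-1.5, 2.2, 12.6]
finger_gap: 50.6
```

Emit:
drive_tool([
  {"gripper":1,"x":0,"y":0,"z":0,"twist":0},
  {"gripper":1,"x":0,"y":0,"z":0,"twist":0},
  {"gripper":1,"x":0,"y":0,"z":0,"twist":0},
])

```text
t: 29.4
position: [420.5, -317.5, 20.9]
orientation: [-0.902, 1.57, -0.338]
contact_force: [-0.7, 2.6, 12.6]
finger_gap: 50.6
```

Emit:
drive_tool([
  {"gripper":1,"x":-0.1,"y":0,"z":0,"twist":0},
  {"gripper":1,"x":-0.5,"y":0,"z":0,"twist":0},
  {"gripper":1,"x":-0.8,"y":0,"z":0,"twist":0},
  {"gripper":1,"x":-0.8,"y":0,"z":0,"twist":0},
  {"gripper":1,"x":-0.3,"y":0,"z":0,"twist":0},
])

```text
t: 30.02
position: [420.6, -317.9, 173.1]
orientation: [-1.064, 1.567, -0.499]
contact_force: [-0.3, 0.5, -1.3]
finger_gap: 50.5
```

Emit:
drive_tool([
  {"gripper":1,"x":0,"y":0,"z":0,"twist":0},
  {"gripper":1,"x":0,"y":0,"z":0,"twist":0},
])

```text
t: 30.28
position: [419.7, -317.0, 169.4]
orientation: [2.047, 1.57, 2.612]
contact_force: [-0.1, -0.0, -1.8]
finger_gap: 50.6
```

Run:
```python
from h import *
s=robot.get_state();p=robot.read_camera('wrist');P=s['position'];print(P,s['contact_force'])
v,r=fit(p,'small_cup',P[0],P[1],P[2]-22,s);plan(v[0],v[1],P[2])
plan(647,182.5,160)
```

```text
[ 419.65346059 -317.0409785   169.38749213] [-0.11572114 -0.03435631 -1.77429646]
small_cup p 0.96 off px 29
small_cup [ 419.   -317.24] IoU 0.974
now [ 419.6 -317.1  169.1] jaw ang 32.4 q7 1.25 gap 50.37103337055252
mm x,y,z [-0.3  0.2 -0.6] units [-0.004  0.003 -0.01 ]
now [ 419.6 -317.1  169.1] jaw ang 32.4 q7 1.25 gap 50.37103337055252
mm x,y,z [  9.2 300.3 459.4] units [0.153 5.005 7.657]
```

Emit:
drive_tool([
  {"gripper":1,"x":0,"y":0.15,"z":0.35,"twist":0},
  {"gripper":1,"x":0,"y":0.32,"z":0.7,"twist":0},
  {"gripper":1,"x":0,"y":0.32,"z":0.7,"twist":0},
  {"gripper":1,"x":0,"y":0.32,"z":0.7,"twist":0},
  {"gripper":1,"x":0,"y":0.32,"z":0.7,"twist":0},
])

```text
t: 31.0
position: [534.1, -142.4, 169.3]
orientation: [2.562, 1.569, 3.126]
contact_force: [-0.3, -1.0, -1.1]
finger_gap: 50.5
```

Emit:
drive_tool([
  {"gripper":1,"x":0,"y":0.32,"z":0.7,"twist":0},
  {"gripper":1,"x":0,"y":0.32,"z":0.7,"twist":0},
  {"gripper":1,"x":0,"y":0.32,"z":0.7,"twist":0},
  {"gripper":1,"x":0,"y":0.32,"z":0.7,"twist":0},
  {"gripper":1,"x":0,"y":0.32,"z":0.7,"twist":0},
])

```text
t: 31.62
position: [660.2, 51.0, 169.0]
orientation: [2.794, 1.569, -2.924]
contact_force: [0.1, -1.5, -1.1]
finger_gap: 50.6
```

Emit:
drive_tool([
  {"gripper":1,"x":0,"y":0.32,"z":0.7,"twist":0},
  {"gripper":1,"x":0,"y":0.15,"z":0.3,"twist":0},
  {"gripper":1,"x":0,"y":0,"z":0,"twist":0},
  {"gripper":1,"x":0,"y":0,"z":0,"twist":0},
])

```text
t: 32.12
position: [694.9, 104.6, 169.3]
orientation: [-3.121, 1.569, -2.557]
contact_force: [-0.2, -0.4, -1.2]
finger_gap: 50.8
```

Run:
```python
from h import *
s=robot.get_state();p=robot.read_camera('wrist')
v,r=fit(p,'small_stand',647,182,0,s);show(p,'small_stand',v,0,s,'ss1',r)
plan(*v[:2],57)
```

```text
small_stand p 0.91 off px 5
small_stand [647.93 183.02] IoU 0.944
now [695.1 104.4 169.9] jaw ang 32.3 q7 0.45 gap 50.619685851330736
mm x,y,z [112.9  91.7   2.1] units [1.882 1.528 0.036]
```

View pics/ss1.png

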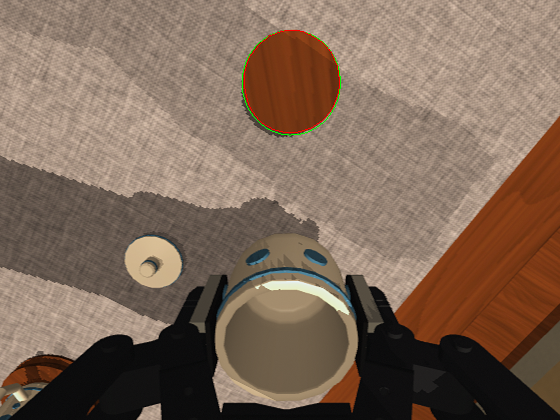

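Run:
```python
from h import *
PROF['small_stand']=[(35.9,35),(36,35)]
s=robot.get_state();p=robot.read_camera('wrist')
v,r=fit(p,'small_stand',647,182,0,s)
plan(v[0],v[1],57)
```

```text
small_stand p 0.69 off px 5
small_stand [647.87 183.54] IoU 0.97
now [695.3 104.8 170.2] jaw ang 32.3 q7 0.45 gap 50.484663652010916
mm x,y,z [113.2  91.9   2. ] units [1.887 1.532 0.033]
```

Emit:
drive_tool([
  {"gripper":1,"x":0,"y":0.5,"z":0.04,"twist":0},
  {"gripper":1,"x":0,"y":0.7,"z":0,"twist":0},
  {"gripper":1,"x":0.4,"y":0.33,"z":0,"twist":0},
  {"gripper":1,"x":0.6,"y":0,"z":0,"twist":0},
  {"gripper":1,"x":0.5,"y":0,"z":0,"twist":0},
])

```text
t: 32.95
position: [648.0, 184.4, 79.3]
orientation: [0.113, 1.571, 0.677]
contact_force: [-0.2, -0.4, -1.5]
finger_gap: 50.2
```

Emit:
drive_tool([
  {"gripper":1,"x":0,"y":0,"z":0,"twist":0},
  {"gripper":1,"x":0,"y":0,"z":0,"twist":0},
])

```text
t: 33.2
position: [649.1, 184.3, 81.5]
orientation: [-0.303, 1.569, 0.261]
contact_force: [0.7, -0.0, -1.4]
finger_gap: 50.8
```

Run:
```python
from h import *
plan(648.3,183.5,57)
```

```text
now [649.1 184.3  81.5] jaw ang 32.3 q7 0.34 gap 50.78973424287697
mm x,y,z [24.5 -0.3 -1.1] units [ 0.409 -0.004 -0.018]
```

Emit:
drive_tool([
  {"gripper":1,"x":0.15,"y":0,"z":-0.015,"twist":0},
  {"gripper":1,"x":0.1,"y":0,"z":0,"twist":0},
  {"gripper":1,"x":0.06,"y":0,"z":0,"twist":0},
  {"gripper":1,"x":0.02,"y":0,"z":0,"twist":0},
  {"gripper":1,"x":0,"y":0,"z":0,"twist":0},
])

```text
t: 33.83
position: [647.6, 184.0, 60.4]
orientation: [-0.98, 1.571, -0.415]
contact_force: [-0.5, -0.3, -0.9]
finger_gap: 50.6
```

Emit:
drive_tool([
  {"gripper":1,"x":0.02,"y":0,"z":0,"twist":0},
  {"gripper":1,"x":0.015,"y":0,"z":0,"twist":0},
  {"gripper":1,"x":0,"y":0,"z":0,"twist":0},
])

```text
t: 34.2
position: [647.6, 184.0, 58.2]
orientation: [3.074, 1.571, -2.644]
contact_force: [0.4, 0.1, -2.3]
finger_gap: 50.4
```

Emit:
drive_tool([
  {"gripper":1,"x":0.015,"y":0,"z":0,"twist":0},
  {"gripper":1,"x":0,"y":0,"z":0,"twist":0},
])

```text
t: 34.45
position: [647.5, 184.0, 57.3]
orientation: [-3.067, 1.571, -2.503]
contact_force: [0.5, -0.2, -0.4]
finger_gap: 50.2
```

Emit:
drive_tool([
  {"gripper":1,"x":0.012,"y":0,"z":0,"twist":0},
  {"gripper":1,"x":0,"y":0,"z":0,"twist":0},
])

```text
t: 34.7
position: [647.7, 184.0, 57.0]
orientation: [0.098, 1.571, 0.662]
contact_force: [-2.8, -0.1, 5.9]
finger_gap: 50.8
```

Emit:
drive_tool([
  {"gripper":1,"x":0.008,"y":0,"z":0,"twist":0},
  {"gripper":1,"x":0,"y":0,"z":0,"twist":0},
])

```text
t: 34.95
position: [647.7, 184.0, 57.0]
orientation: [0.119, 1.57, 0.684]
contact_force: [-4.9, -1.6, 12.5]
finger_gap: 50.7
```

Emit:
drive_tool([
  {"gripper":0.4,"x":0,"y":0,"z":0,"twist":0},
  {"gripper":0.2,"x":0,"y":0,"z":0,"twist":0},
  {"gripper":0,"x":0,"y":0,"z":0,"twist":0},
  {"gripper":0,"x":0,"y":0,"z":0,"twist":0},
  {"gripper":0,"x":-0.2,"y":0,"z":0,"twist":0},
])

```text
t: 35.58
position: [647.1, 183.9, 67.8]
orientation: [2.928, 1.569, -2.791]
contact_force: [-0.6, -0.1, -0.0]
finger_gap: 85.1
```

Emit:
drive_tool([
  {"gripper":0,"x":-0.8,"y":0,"z":0,"twist":0},
  {"gripper":0,"x":-0.8,"y":0,"z":0,"twist":0},
  {"gripper":0,"x":-0.3,"y":-0.6,"z":-0.5,"twist":0},
  {"gripper":0,"x":0,"y":-0.6,"z":-0.5,"twist":0},
  {"gripper":0,"x":0,"y":-0.6,"z":-0.5,"twist":0},
])

```text
t: 36.2
position: [629.2, 43.2, 183.4]
orientation: [-0.434, 1.569, 0.131]
contact_force: [-0.5, -0.3, -1.6]
finger_gap: 85.4
```

Emit:
drive_tool([
  {"gripper":0,"x":0,"y":-0.5,"z":-0.4,"twist":0},
  {"gripper":0,"x":0,"y":-0.28,"z":-0.2,"twist":0},
  {"gripper":0,"x":0,"y":0,"z":0,"twist":0},
  {"gripper":0,"x":0,"y":0,"z":0,"twist":0},
])

```text
t: 36.7
position: [624.2, -12.5, 182.3]
orientation: [0.859, 1.57, 1.426]
contact_force: [0.6, 0.7, 0.4]
finger_gap: 85.6
```

Run:
```python
from h import *
s=robot.get_state();p=robot.read_camera('wrist')
v,r=fit(p,'small_lid',624,-15,0,s);show(p,'small_lid',v,0,s,'sl1',r)
plan(*v[:2],16.5)
try:
    v,r=fit(p,'small_cup',648,183.5,36,s)
except AssertionError: pass
```

```text
small_lid p 0.69 off px 7
small_lid [623.69 -12.18] IoU 0.977
now [624.1 -12.6 182.1] jaw ang 32.5 q7 0.62 gap 85.4186517816887
mm x,y,z [165.6   0.5  -0.2] units [ 2.76   0.008 -0.003]
small_cup p 0.59 off px 28
small_cup [645.54 182.17] IoU 0.96
```

View pics/sl1.png

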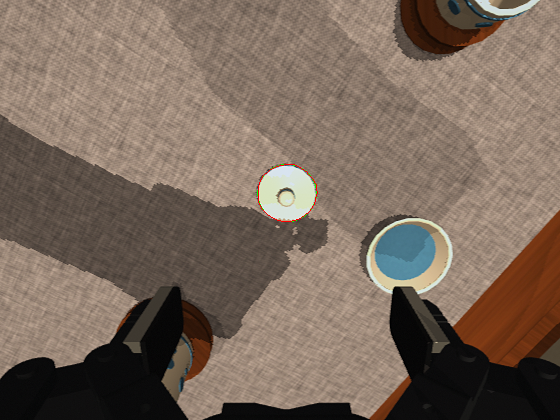

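Emit:
drive_tool([
  {"gripper":0.3,"x":0.6,"y":0.008,"z":-0.003,"twist":0},
  {"gripper":0.5,"x":0.8,"y":0,"z":0,"twist":0},
  {"gripper":0.6,"x":0.8,"y":0,"z":0,"twist":0},
  {"gripper":0.6,"x":0.48,"y":0,"z":0,"twist":0},
  {"gripper":0.6,"x":0.06,"y":0,"z":0,"twist":0},
])

```text
t: 37.48
position: [622.5, -13.2, 16.0]
orientation: [2.586, 1.568, -3.132]
contact_force: [-0.6, -0.3, 0.7]
finger_gap: 34.1
```

Emit:
drive_tool([
  {"gripper":0.65,"x":0,"y":0,"z":0,"twist":0},
  {"gripper":0.7,"x":0,"y":0,"z":0,"twist":0},
  {"gripper":0.8,"x":0,"y":0,"z":0,"twist":0},
  {"gripper":0.9,"x":0,"y":0,"z":0,"twist":0},
  {"gripper":1,"x":0,"y":0,"z":0,"twist":0},
], newtons=25)

```text
t: 38.1
position: [624.1, -13.8, 18.6]
orientation: [-0.456, 1.57, 0.109]
contact_force: [-0.6, -0.0, 8.2]
finger_gap: 12.3
```

Emit:
drive_tool([
  {"gripper":1,"x":0,"y":0,"z":0,"twist":0},
  {"gripper":1,"x":0,"y":0,"z":0,"twist":0},
  {"gripper":1,"x":0,"y":0,"z":0,"twist":0},
])

```text
t: 38.48
position: [624.1, -13.8, 18.6]
orientation: [-0.43, 1.57, 0.135]
contact_force: [-1.3, -0.1, 8.1]
finger_gap: 12.3
```

Emit:
drive_tool([
  {"gripper":1,"x":-0.1,"y":0,"z":0,"twist":0},
  {"gripper":1,"x":-0.5,"y":0,"z":0,"twist":0},
  {"gripper":1,"x":-0.8,"y":0,"z":0,"twist":0},
  {"gripper":1,"x":-0.8,"y":0,"z":0,"twist":0},
  {"gripper":1,"x":-0.3,"y":0.2,"z":0.4,"twist":0},
])

```text
t: 39.1
position: [638.1, 7.3, 171.5]
orientation: [-0.686, 1.567, -0.125]
contact_force: [1.0, 1.4, -1.4]
finger_gap: 12.2
```

Emit:
drive_tool([
  {"gripper":1,"x":0,"y":0.4,"z":0.6,"twist":0},
  {"gripper":1,"x":0,"y":0.4,"z":0.7,"twist":0},
  {"gripper":1,"x":0,"y":0.2,"z":0.4,"twist":0},
  {"gripper":1,"x":0,"y":0,"z":0,"twist":0},
  {"gripper":1,"x":0,"y":0,"z":0,"twist":0},
])

```text
t: 39.72
position: [691.2, 113.4, 167.9]
orientation: [-2.501, 1.57, -1.937]
contact_force: [0.5, -0.7, -0.0]
finger_gap: 12.2
```

Run:
```python
from h import *
s=robot.get_state();p=robot.read_camera('wrist');P=s['position'];print(s['contact_force'])
l,_=fit(p,'small_lid',P[0],P[1],P[2]-18.6,s)
v,r=fit(p,'small_cup',647,183.5,36,s);show(p,'small_cup',v,36,s,'cup2',r)
print('lid-tcp',l-P[:2]);plan(*v[:2],105)
```

```text
[ 0.54108644 -0.67647483 -0.02249064]
small_lid p 0.84 off px 28
small_lid [689.67 114.38] IoU 0.688
small_cup p 0.92 off px 1
small_cup [647.31 183.07] IoU 0.968
lid-tcp [-1.50700613  0.94320548]
now [691.3 113.3 168.1] jaw ang 32.3 q7 0.45 gap 12.537491849273808
mm x,y,z [63.1 82.6  0.1] units [1.051e+00 1.376e+00 1.000e-03]
```

View pics/cup2.png

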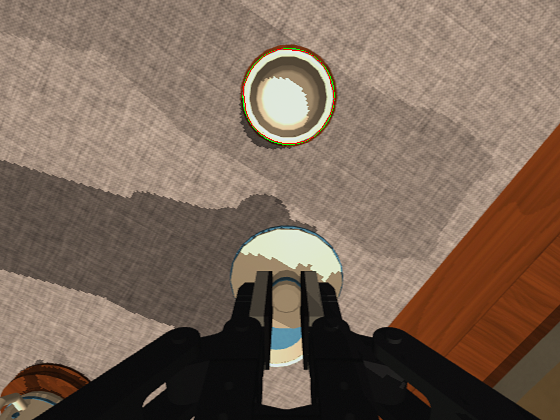

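Emit:
drive_tool([
  {"gripper":1,"x":0,"y":0.5,"z":0.008,"twist":0},
  {"gripper":1,"x":0,"y":0.6,"z":0,"twist":0},
  {"gripper":1,"x":0.3,"y":0.255,"z":0,"twist":0},
  {"gripper":1,"x":0.3,"y":0,"z":0,"twist":0},
  {"gripper":1,"x":0.15,"y":0,"z":0,"twist":0},
])

```text
t: 40.5
position: [648.4, 181.8, 121.6]
orientation: [-2.87, 1.569, -2.307]
contact_force: [-0.3, 0.5, -0.4]
finger_gap: 12.1
```

Emit:
drive_tool([
  {"gripper":1,"x":0,"y":0,"z":0,"twist":0},
  {"gripper":1,"x":0,"y":0,"z":0,"twist":0},
])

```text
t: 40.75
position: [649.0, 182.6, 123.2]
orientation: [-0.669, 1.57, -0.105]
contact_force: [0.0, -1.1, 0.5]
finger_gap: 12.0
```

Run:
```python
from h import *
plan(648,182,105)
```

```text
now [649.  182.6 123.2] jaw ang 32.3 q7 0.34 gap 12.041809532766079
mm x,y,z [18.2  0.  -1.1] units [ 0.303  0.    -0.019]
```

Emit:
drive_tool([
  {"gripper":1,"x":0.1,"y":0,"z":-0.018,"twist":0},
  {"gripper":1,"x":0.07,"y":0,"z":0,"twist":0},
  {"gripper":1,"x":0.05,"y":0,"z":0,"twist":0},
  {"gripper":1,"x":0.03,"y":0,"z":0,"twist":0},
  {"gripper":1,"x":0,"y":0,"z":0,"twist":0},
])

```text
t: 41.38
position: [647.4, 182.7, 107.6]
orientation: [-3.135, 1.571, -2.571]
contact_force: [0.5, 0.2, -0.8]
finger_gap: 11.9
```

Emit:
drive_tool([
  {"gripper":1,"x":0.015,"y":0,"z":0,"twist":0},
  {"gripper":1,"x":0.01,"y":0,"z":0,"twist":0},
  {"gripper":1,"x":0,"y":0,"z":0,"twist":0},
])

```text
t: 41.75
position: [647.5, 182.7, 106.2]
orientation: [2.834, 1.571, -2.885]
contact_force: [0.9, 0.4, -0.6]
finger_gap: 12.0
```

Emit:
drive_tool([
  {"gripper":1,"x":0.01,"y":0,"z":0,"twist":0},
  {"gripper":1,"x":0,"y":0,"z":0,"twist":0},
])

```text
t: 42.0
position: [647.5, 182.7, 105.7]
orientation: [-1.68, 1.571, -1.115]
contact_force: [-0.6, -0.7, -0.6]
finger_gap: 12.2
```

Emit:
drive_tool([
  {"gripper":1,"x":0.012,"y":0,"z":0,"twist":0},
  {"gripper":1,"x":0,"y":0,"z":0,"twist":0},
])

```text
t: 42.25
position: [647.5, 182.7, 104.9]
orientation: [-2.91, 1.571, -2.346]
contact_force: [-0.4, -0.3, -0.0]
finger_gap: 12.0
```

Emit:
drive_tool([
  {"gripper":1,"x":0.01,"y":0,"z":0,"twist":0},
  {"gripper":1,"x":0,"y":0,"z":0,"twist":0},
])

```text
t: 42.5
position: [647.6, 182.8, 104.7]
orientation: [-0.127, 1.57, 0.438]
contact_force: [-0.5, -0.3, 4.5]
finger_gap: 11.9
```

Emit:
drive_tool([
  {"gripper":0.8,"x":0,"y":0,"z":0,"twist":0},
  {"gripper":0.65,"x":0,"y":0,"z":0,"twist":0},
  {"gripper":0.5,"x":0,"y":0,"z":0,"twist":0},
  {"gripper":0.5,"x":-0.1,"y":0,"z":0,"twist":0},
  {"gripper":0.4,"x":-0.5,"y":0,"z":0,"twist":0},
])

```text
t: 43.12
position: [646.6, 182.5, 139.6]
orientation: [2.937, 1.568, -2.781]
contact_force: [0.7, -0.1, 1.4]
finger_gap: 51.3
```

Emit:
drive_tool([
  {"gripper":0.4,"x":-0.8,"y":0,"z":0,"twist":0},
  {"gripper":0.4,"x":-0.3,"y":-0.5,"z":-0.3,"twist":0},
  {"gripper":0.4,"x":0,"y":-0.7,"z":-0.3,"twist":0},
  {"gripper":0.4,"x":0,"y":0,"z":0,"twist":0},
  {"gripper":0.4,"x":0,"y":0,"z":0,"twist":0},
])

```text
t: 43.75
position: [655.6, 103.2, 206.5]
orientation: [0.902, 1.57, 1.466]
contact_force: [-0.2, 0.4, -0.7]
finger_gap: 51.2
```

Run:
```python
from h import *
s=robot.get_state();p=robot.read_camera('wrist');print(s['position'],s['contact_force'])
v,r=fit(p,'small_lid',647.5,183,86,s)
q=robot.read_camera('scene');t=robot.read_camera('top')
fit(t,'large_lid',601.6,-212,121)
for n in('colour_dish','brush_pot','glaze_jar'):
    d=robot.silhouettes(n,q);print(n,[(round(e['p'],2),e['extent']) for e in d[:1]])
b=cv2.resize(q['pixels'][90:340,80:400,::-1],(512,400),interpolation=2)
a=cv2.resize(p['pixels'][:,:,::-1],(533,400))[:, :288]
a=p['pixels'][0:400,150:438,::-1]
cv2.imwrite('pics/fin.png',np.hstack([a,b]))
```

```text
[655.55674626 103.16370167 206.53679213] [-0.21671771  0.36244044 -0.71694365]
small_lid p 0.76 off px 5
small_lid [646.45 183.66] IoU 0.978
large_lid p 0.66 off px 1
large_lid [ 600.59 -215.89] IoU 0.939
colour_dish [(0.94, [291.6, 228.2, 31.1, 20.5])]
brush_pot [(0.7, [102.2, 257.8, 52.2, 73.5])]
glaze_jar [(0.9, [359.8, 130.5, 17.1, 22.4])]
```

View pics/fin.png

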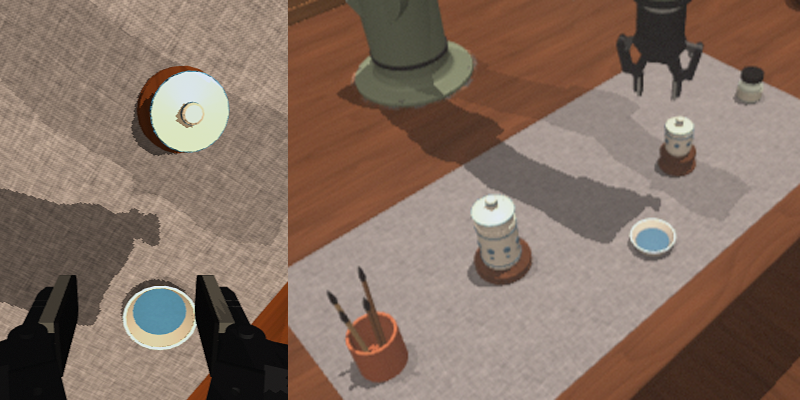

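Emit:
drive_tool([
  {"gripper":0.4,"x":-0.1,"y":-0.5,"z":-0.45,"twist":0},
  {"gripper":0.4,"x":-0.1,"y":-0.5,"z":-0.45,"twist":0},
  {"gripper":0.4,"x":-0.1,"y":-0.5,"z":-0.45,"twist":0},
  {"gripper":0.4,"x":-0.1,"y":-0.5,"z":-0.45,"twist":0},
  {"gripper":0.4,"x":-0.1,"y":-0.5,"z":-0.45,"twist":0},
])

```text
t: 44.78
position: [621.5, -97.5, 236.6]
orientation: [-0.689, 1.571, -0.124]
contact_force: [0.4, -0.1, -0.3]
finger_gap: 51.4
```

Emit:
drive_tool([
  {"gripper":0.4,"x":0,"y":-0.5,"z":-0.45,"twist":0},
  {"gripper":0.4,"x":0,"y":-0.5,"z":-0.45,"twist":0},
  {"gripper":0.4,"x":0,"y":-0.5,"z":-0.4,"twist":0},
  {"gripper":0.4,"x":0,"y":-0.4,"z":0,"twist":0},
  {"gripper":0.4,"x":0,"y":0,"z":0,"twist":0},
])

```text
t: 45.4
position: [617.0, -235.8, 236.1]
orientation: [-2.395, 1.57, -1.832]
contact_force: [-0.0, 0.1, -0.7]
finger_gap: 51.2
```

Run:
```python
from h import *
s=robot.get_state();p=robot.read_camera('wrist');print(s['position'])
v,r=fit(p,'large_lid',601.6,-212,121,s);show(p,'large_lid',v,121,s,'fin2',r)
```

```text
[ 616.96173923 -235.84593383  236.0565126 ]
large_lid p 0.79 off px 4
large_lid [ 601.42 -213.31] IoU 0.984
```

View pics/fin2.png

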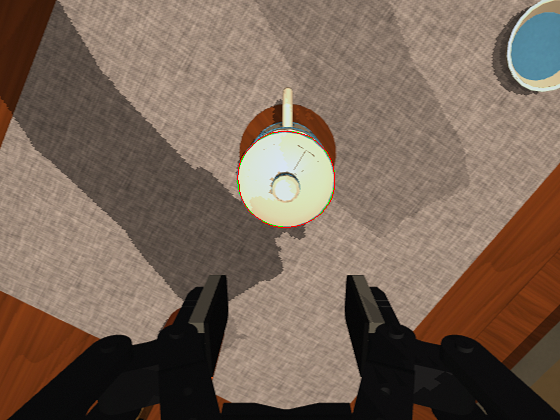

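The lid fits a model at exactly the seated height (IoU 0.98), centred within about 1.5 mm. I'm handing the job in.

```bash
python3 -c "
from workcell import robot
print(robot.sign_off())"
```

```text
the job is handed in; nothing more can be done
None
```

The tea ware is assembled as asked and handed in after about 45 s of the 141 s. The mug went on the large stand, then the infuser into it, then the large lid. After that came the small cup on the small stand and its lid.

**Gentle placing:** I lowered every piece in steps of about 1 mm until first contact. Contact forces at placing were 5–13 N.

**Seating:** the lids and the infuser touched down within about 1 mm of their expected seated heights.

**Last checks:**
- **Large lid:** the close-up fits the seated, level lid well (overlap 0.98). It is about 2 mm from the stand's centre.
- **Small lid:** overlap 0.98, and its fit is about 1.5 mm from the stand's centre. The cup itself measured under 1 mm from it before the lid went on.
- **Bystanders:** the colour dish, brush pot and glaze jar still stand in the final picture. The arm never went near them, and I compared their positions only roughly.

**One disagreement:** the coarse top camera put the large lid about 4 mm off centre (overlap 0.94). The close wrist view did not show this, so I put it down to that camera's resolution.

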